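# Shut the shuttle-gear chest with the fingertips

### The arm

A 6-joint arm with a two-finger parallel gripper is mounted at the origin on the work surface. World frame = base frame: x ahead of the robot, y to its left, z up, the work surface at z = 0. Lengths are in m, angles in rad, forces in N, time in s.
With the tool pointing down it reaches from about 0.375 to 0.9 m from the base axis. Payload 3.1 kg.
Tool frame: the origin (TCP) lies at the very end of the fingers, on their centre line; the grasp point (between the pads) lies 19 mm behind it; z points along the fingers, y is the direction in which the jaws open and shut (so a half turn about z gives the same grasp; the last joint's range is limited). The gripper opens to 87 mm and grips with 3 to 60 N. Pads are 19 mm wide; open, the fingers measure 117 mm over their backs; the gripper's body (75 mm by 190 mm) begins 51 mm behind the grasp point.
Start: joints at [0.967, 0.527, 1.433, -0, 1.181, -0.178], TCP at [0.258, 0.569, 0.223] pointing down, gripper open.
Joint ranges: [-3.08, 3.08], [-0.75, 2.2], [0.22, 2.44], [-1.43, 4.57], [0, 2.65], [-2.85, 2.85]. Speed limits (rad/s): [2.79, 2.79, 3.14, 3.14, 3.14, 3.14].

### API

Orientations are given as a unit quaternion [x, y, z, w].
In Python, from rig import robot gives the robot as it stands. The module is installed in compiled form; this text tells all that it offers.
- The arm moves only by the tool send_rows, never from a script. Its argument "deltas" is a list of rows, each an object of numbers: "tx", "ty", "tz": the shift along the tool's x, y, z in cm; "rx", "ry", "rz": the turn, a rotation vector about the tool's x, y, z in rad. A call has 1 to 5 rows; each row is the pose to reach, as a shift and turn from the pose commanded when the call began, along the tool's axes at that moment; what a row does not reach only later rows make up. A row lasts 1/12 s, in which the tool goes at most 41.7 mm and 7.16 degrees, less where a joint would pass 70% of its speed; a pose out of reach is approached as far as the arm can. A call with a gripper value outside its range is refused whole. "claw" is the finger opening in cm, from 0 to 8.7, set as the call begins (left out, the last holds). The fingers move at their own pace and stop on an object; "squeeze" is the grip in N (left out, the last holds). Time passes only in rows, so rows that repeat a pose let the fingers close. It gives the time, the measured TCP pose, the force and the opening at its end, in the units of the state.
- robot.get_obs(): the state, without advancing time (a new reading comes with each control period).
- robot.camera(name): name is "side" or "top" or "wrist"; returns a dict with "color" (480x640x3 uint8, red, green, blue), "z_map" (480x640 float32, m along the optical axis (not along the pixel's ray), 0 where there is no reading), "intrinsics" (3x3 intrinsics, pixels), "R" (3x3) and "t" (3): a world point X has camera coordinates R X + t; the wrist camera has in their place "tool_from_camera" (4x4, takes a point from camera to tool coordinates, whose origin is the TCP and whose axes are the flange's). Camera axes: x right, y down, z forward; pixel columns grow to the right and rows downward; lengths in m; the calibration is good to about 2 mm. A picture is of the moment at which its call begins: read the wrist's pose just before it.
- robot.hand_in(): hands the job in, once; it reports no verdict.
Trained networks look in the newest picture that a camera, given by its name, has taken for a name from the list of things; names that differ only in an ending like _2 or _b are one class to them, and where a whole thing is asked for, a point or a joint stands for the part that bears it (a point fixed in the world has none). Each returns a list of dicts, best first, with "p" (0 to 1); they miss things now and then, are a little off and sometimes report something else, mostly with a low value. They report only what shows in the picture. A call takes as long as a camera call. They do not tell look-alikes from the thing itself.
- robot.outline_of(label, camera): "pixels" (480x640 bool, what is visible of it) and "xy" ([column, row] in pixels, amid what is visible of it).
- robot.tip_of(label, camera): "xy" ([column, row] in pixels: a listed point, or the origin of a listed thing).
The state is a dict: "time": time; "q": joint angles; "joint_velocities": joint speeds; "joint_torque": joint torques, N m; "position": TCP position; "tool_rot": TCP orientation; "ft_force": force on the tool from outside, world axes, zero at the start; "moment": the same for the moment, N m; "grip_width": finger opening in m.
Only numpy, scipy, OpenCV 4.12 (cv2) and the standard library are available. Lean on these libraries where they do the work, as an engineer would, in place of code of your own. Each camera call takes 0.05 s, during which the arm holds its last target.

### The job

Close up the little gear chest using only the fingertips, gripping nothing: first push its drawer fully home by the yellow pull, then slide the dark-framed lid fully shut over the well where the carabiner lies. Push gently without slamming, and leave the tumbler, the shuttle tube and the saucer with its two shuttlecocks standing where they are.

Things in the scene. Friction and masses are not known exactly. Their poses are not given: they have to be found in the camera images.
- chest: fixed plywood gear chest, 180 deep (x), 300 wide (y), 85 high without the lid. Origin: centre of its underside, on the work surface; z up; -x is its front (towards the robot, turned up to 0.2 rad), +y its left. The top's left half is an open well (floor at 56 mm height), the right half (y below 0) a flat blue deck, top at 85 mm height.
- drawer_pull (a point): on the drawer under the well: brown front 290 wide, 44 high, 12 thick, and in its middle a solid yellow pull, 100 wide, 26 high, standing 35 mm out. This point: middle of the pull's front face, 30 mm above the work surface; axes as the chest's: push to +x to shut. Home, the point lies at (-137, 0, 30) mm in the chest's frame, the brown front against the chest, the pull still standing out.
- drawer (a joint): how far the drawer is out, m: 0 fully home (hard stop), grows to 0.10 as it comes out to the chest's -x. Starts 0.04 to 0.08. About 2 N of friction plus light damping; it stays where it is left.
- lid_edge (a point): on the sliding lid: dark wood frame, clear pane flush with its top; 170 (x) by 148 (y), 26 thick, running 1 mm above the deck (top at 112 mm). This point: middle of the outer face of its right-hand (-y) edge, 99 mm above the work surface; axes as the chest's. Push this face to +y to shut; the deck before it is clear. Shut, the point lies at (0, 0, 99) mm in the chest's frame.
- lid (a joint): how far the lid is open, m: 0 fully shut over the well (hard stop), grows to 0.12 as the lid slides to the chest's -y over the deck. Starts 0.05 to 0.10. About 1.5 N of friction plus light damping; it stays where it is left.
- carabiner: loose aluminium carabiner, 81 by 49, 9 thick, lying flat in the well under the lid. Origin at the centre of its underside.
- tumbler: loose clear polycarbonate tumbler, 76 across the rim, 110 high, standing to the right (-y) of the chest. Origin: centre of its underside.
- tube: loose white shuttle tube with green caps, 70 across, 216 high, standing upright to the right (-y) of the chest; it and the tumbler may change places. Origin: centre of its underside.
- saucer: loose white ceramic saucer, 166 across, 10 high, flat on top, to the left (+y) of the chest. Origin: centre of its underside.
- shuttle_a: white nylon shuttlecock standing on its skirt on the saucer, cork up, 66 across, 84 high. Origin: centre of its underside.
- shuttle_b: yellow nylon shuttlecock, otherwise the same, beside it on the saucer.
Mind the look-alikes: they are no part of the job. Leave any green or purple look-alike of the shuttle_a alone.

How it is judged:
On the way, in this order (a step that is already met when the one before it is completed fails the run):
1. the drawer is pushed fully home (within 4 mm) while the lid is still open (value of joint drawer below 0.004 m and value of joint lid above 0.03 m), for 0.2 s.
2. then the fingers push the lid over the last stretch (value of joint drawer below 0.004 m and value of joint lid below 0.03 m and contact force between the fingers and lid above 0.3 N).
3. the lid is fully shut (within 4 mm) (value of joint each of drawer, lid below 0.004 m), for 0.2 s.
At the end, for the whole second after the job is handed in: Drawer home and lid shut, each within 4 mm of its stop; the carabiner lies in the well; tumbler, tube, saucer and both shuttlecocks stand upright and still within 20 mm of where they began (all of step 3 and z of carabiner in the frame of chest below 0.066 m and distance of each of tumbler, tube, saucer, shuttle_a, shuttle_b from where it was at the start of the episode below 0.02 m and angle between each of tumbler, tube, saucer, shuttle_a, shuttle_b's own z axis and vertical below 0.15 rad and linear speed of each of tumbler, tube, saucer, shuttle_a, shuttle_b below 0.02 m/s); the robot touches nothing.
It fails at once if a tumbler, tube, saucer or shuttlecock is shifted more than 20 mm, lifted or tipped (distance of any of tumbler, tube, saucer, shuttle_a, shuttle_b from where it was at the start of the episode above 0.02 m or angle between any of tumbler, tube, saucer, shuttle_a, shuttle_b's own z axis and vertical above 0.3 rad).
It fails at once if the carabiner is lifted (z of carabiner in the frame of chest above 0.075 m).
It fails at once if the drawer or lid is slammed (faster than 0.5 m/s) (velocity of joint any of drawer, lid below -0.5 m/s).
It fails at once if the drawer or lid is pushed with more than 60 N (contact force between anything else and drawer above 60 N or contact force between anything else and lid above 60 N).
It fails at once if the drawer or lid is pushed with the arm or the gripper's body instead of the fingers (contact force between the arm and drawer above 3 N or contact force between the arm and lid above 3 N).
It also fails if it takes over 53 s, if anything falls off the work surface, if the arm or the gripper's body presses on something with over 40 N, if the wrist force passes 120 N, or if a joint passes its speed limit or range.

## Working session

There is one attempt and no reset: what is moved stays moved. The work goes in short steps, Python scripts to look and compute and a tool call to move; the robot and the scene stay as the last step left them, time stands still between calls to the robot, and variables do not carry over. Pictures are saved under pics/ and viewed, and the job is handed in when it is done.

Besides the shell and the picture viewer there is one more tool, called in YAML: its name, and indented under it one key for each argument. send_rows: Moves the arm, as the interface text tells. Its arguments: {"type":"object","properties":{"deltas":{"type":"array","items":{"type":"object","properties":{"tx":{"type":"number"},"ty":{"type":"number"},"tz":{"type":"number"},"rx":{"type":"number"},"ry":{"type":"number"},"rz":{"type":"number"}}}},"claw":{"type":"number"},"squeeze":{"type":"number"}},"required":["deltas"]}

```bash
mkdir -p pics; cat > h.py <<'E'
import numpy as np, cv2
from rig import robot
def save(n,im): cv2.imwrite('pics/'+n,im[:,:,::-1])
def pt(c,u,v,z=None,win=2):
    K=c["intrinsics"];u=float(u);v=float(v)
    if z is None:
        p=c["z_map"][int(v)-win:int(v)+win+1,int(u)-win:int(u)+win+1];p=p[p>0];d=np.median(p)
        X=d*np.linalg.inv(K)@[u,v,1]; return c["R"].T@(X-c["t"])
    r=c["R"].T@np.linalg.inv(K)@[u,v,1];o=-c["R"].T@c["t"]
    return o+r*(z-o[2])/r[2]
E
python3 - <<'E'
from h import *
np.set_printoptions(precision=3,suppress=True)
o=robot.get_obs();print(o["time"],o["position"],o["tool_rot"],o["grip_width"])
for n in("top","side"):
    c=robot.camera(n);save(n+'0.png',c["color"])
    for l,z in(("chest",0),("drawer_pull",.03),("lid_edge",.099),("tumbler",0),("tube",0),("saucer",0),("shuttle_a",.01)):
        for r in robot.tip_of(l,n)[:3]: print(n,l,round(r["p"],2),np.round(r["xy"]),pt(c,*r["xy"],z))
E
```

```text
0.0 [0.258 0.569 0.222] [ 0.211  0.977 -0.001 -0.   ] 0.087183867706277
top chest 0.77 [362. 199.] [ 0.641 -0.071  0.   ]
top drawer_pull 0.83 [384. 291.] [ 0.459 -0.11   0.03 ]
top lid_edge 0.97 [413. 180.] [ 0.661 -0.153  0.099]
top tumbler 0.72 [503. 177.] [ 0.69  -0.356  0.   ]
top tube 0.87 [523. 224.] [ 0.594 -0.394  0.   ]
top saucer 0.59 [221. 234.] [0.569 0.21  0.   ]
top shuttle_a 0.72 [236. 145.] [0.747 0.184 0.01 ]
top shuttle_a 0.67 [236. 224.] [0.588 0.179 0.01 ]
top shuttle_a 0.61 [200. 239.] [0.557 0.249 0.01 ]
side chest 0.76 [253. 267.] [ 0.643 -0.072  0.   ]
side drawer_pull 0.94 [294. 208.] [ 0.462 -0.104  0.03 ]
side lid_edge 0.92 [212. 217.] [ 0.66  -0.154  0.099]
side tumbler 0.93 [134. 231.] [ 0.695 -0.357  0.   ]
side tube 0.76 [160. 207.] [ 0.597 -0.38   0.   ]
side saucer 0.59 [400. 303.] [0.567 0.216 0.   ]
side shuttle_a 0.9 [435. 254.] [0.41  0.211 0.01 ]
side shuttle_a 0.89 [484. 357.] [0.614 0.397 0.01 ]
side shuttle_a 0.66 [418. 300.] [0.553 0.244 0.01 ]
```

View pics/top0.png

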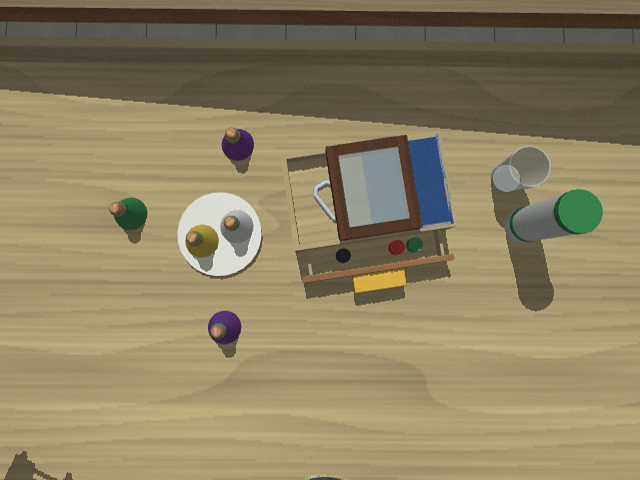

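View pics/side0.png

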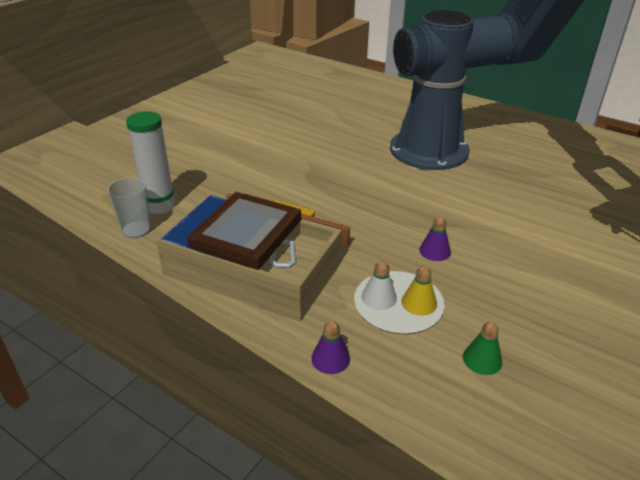

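Top view: the chest is at ~(362,199), the pull is yellow at (380,281), and the lid's right edge is at (413,180) with clear deck to its right. The saucer is at (220,234) with the white (237,225) and yellow (202,240) shuttlecocks; the purple and green ones are the look-alikes. The tumbler is at (510,175) and the tube at (555,215). Next I'll measure the yaw, pull and lid face precisely.

```bash
python3 - <<'E'
from h import *
np.set_printoptions(precision=4,suppress=True)
c=robot.camera("top");K=c["intrinsics"]
v,u=np.mgrid[0:480,0:640];z=c["z_map"]
P=np.stack([(u-K[0,2])/K[0,0]*z,(v-K[1,2])/K[1,1]*z,z],-1)
W=(P-c["t"])@c["R"];ok=z>0
hsv=cv2.cvtColor(c["color"],cv2.COLOR_RGB2HSV)
roi=(u>280)&(u<460)&(v>130)&(v<300)
def rect(m,n):
    p=W[m][:,:2].astype(np.float32);(cx,s,a)=cv2.minAreaRect(p)
    print(n,m.sum(),"z",np.median(W[m][:,2]),"ctr",cx,"size",s,"ang",a,np.radians(a)); print(cv2.boxPoints((cx,s,a)))
yel=roi&ok&(hsv[...,0]>18)&(hsv[...,0]<30)&(hsv[...,1]>180)&(hsv[...,2]>120)&(W[...,2]>.035)
rect(yel,"pull")
lid=roi&ok&(W[...,2]>.105)&(W[...,2]<.12)
rect(lid,"lid(z)")
blue=roi&ok&(hsv[...,0]>100)&(hsv[...,0]<125)&(hsv[...,1]>130)&(abs(W[...,2]-.085)<.008)
rect(blue,"deck")
for l in("drawer_pull","lid_edge"):
    r=robot.outline_of(l,"top")[0];m=r["pixels"];print(l,r["p"],m.sum());rect(m&ok&(W[...,2]>(.1 if l[0]=='l' else .03)),l)
E
```

```text
pull 0 z nan ctr (0.0, 0.0) size (0.0, 0.0) ang 0.0 0.0
[[0. 0.]
 [0. 0.]
 [0. 0.]
 [0. 0.]]
lid(z) 7848 z 0.11242158061252473 ctr (0.6465324759483337, -0.07987795770168304) size (0.17060185968875885, 0.14841923117637634) ang 9.37569522857666 0.16363675140218506
[[ 0.5503 -0.0206]
 [ 0.5745 -0.167 ]
 [ 0.7428 -0.1392]
 [ 0.7186  0.0072]]
deck 2402 z 0.08543541613434719 ctr (0.6629111170768738, -0.18742254376411438) size (0.16181349754333496, 0.05693261697888374) ang 8.977313041687012 0.1566836705596653
[[ 0.5786 -0.1719]
 [ 0.5874 -0.2282]
 [ 0.7473 -0.2029]
 [ 0.7384 -0.1467]]
drawer_pull 0.96 5416
drawer_pull 2668 z 0.04436015578530793 ctr (0.5093955397605896, -0.09438630938529968) size (0.09528076648712158, 0.28866851329803467) ang 9.188926696777344 0.16037702558317127
[[ 0.4393  0.0405]
 [ 0.4854 -0.2445]
 [ 0.5795 -0.2293]
 [ 0.5334  0.0557]]
lid_edge 0.9 8000
lid_edge 7865 z 0.11241204395627052 ctr (0.646480917930603, -0.07988771796226501) size (0.17049206793308258, 0.1484181433916092) ang 9.37087631225586 0.163552645446009
[[ 0.5503 -0.0205]
 [ 0.5745 -0.167 ]
 [ 0.7427 -0.1392]
 [ 0.7185  0.0072]]
  return _methods._mean(a, axis=axis, dtype=dtype,
  ret = ret.dtype.type(ret / rcount)
```

```bash
cat >> h.py <<'E'
A=0.161;ex=np.array([np.cos(A),np.sin(A)]);ey=np.array([-np.sin(A),np.cos(A)])
def meas(n):
    c=robot.camera("top");save(n,c["color"]);K=c["intrinsics"]
    v,u=np.mgrid[0:480,0:640];z=c["z_map"]
    P=np.stack([(u-K[0,2])/K[0,0]*z,(v-K[1,2])/K[1,1]*z,z],-1)
    W=(P-c["t"])@c["R"];ok=z>0
    L=np.stack([W[...,0]*ex[0]+W[...,1]*ex[1],W[...,0]*ey[0]+W[...,1]*ey[1],W[...,2]],-1)
    hsv=cv2.cvtColor(c["color"],cv2.COLOR_RGB2HSV);roi=(u>270)&(u<470)&(v>130)&(v<310)&ok
    y=roi&(hsv[...,0]>17)&(hsv[...,0]<32)&(hsv[...,1]>200)&(hsv[...,2]>130)
    l=roi&(abs(W[...,2]-.1125)<.005)
    for nm,m in(("yellow",y),("lid",l)):
        q=L[m]
        if len(q):print(nm,len(q),"z",np.percentile(q[:,2],[2,50,98]),"x'",np.percentile(q[:,0],[1,50,99]),"y'",np.percentile(q[:,1],[1,50,99]))
    return c,L,hsv
E
python3 - <<'E'
from h import *
np.set_printoptions(precision=4,suppress=True)
c,L,h=meas('t1.png'); print(h[281,370:395:6],h[287,370:395:6])
print("ref TCP prime", [float(np.dot(e,robot.get_obs()["position"][:2])) for e in (ex,ey)])
w=robot.camera("wrist");save('w1.png',w["color"]);print(w["tool_from_camera"])
# profile along y' at lid mid
m=(abs(L[...,0]-.5565)<.02)
E
```

```text
lid 7827 z [0.1094 0.1124 0.1154] x' [0.5416 0.6241 0.7085] y' [-0.2548 -0.1821 -0.1098]
[[ 22 167 214]
 [ 22 172 211]
 [ 22 169 213]
 [ 22 170 213]
 [ 21 171 213]] [[ 22 174 213]
 [ 22 172 215]
 [ 22 172 211]
 [ 22 171 182]
 [ 22 131  99]]
ref TCP prime [0.3460336115513305, 0.5204553588652595]
[[-0.0006 -0.9531 -0.3027  0.0841]
 [ 1.     -0.0009  0.001   0.0003]
 [-0.0013 -0.3027  0.9531 -0.1615]
 [ 0.      0.      0.      1.    ]]
```

View pics/w1.png

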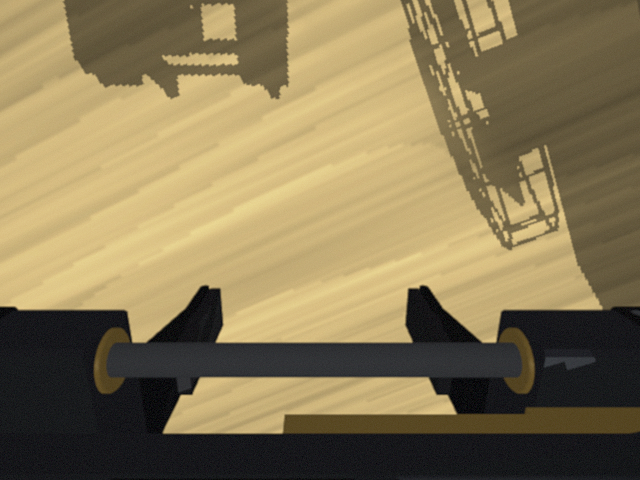

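send_rows:
  deltas:
    - {"tx": -1.5,"ty": -2,"rz": -0.117}
    - {"tx": -3.5,"ty": -4.5,"rz": -0.234}
    - {"tx": -5.6,"ty": -7.2,"rz": -0.351}
    - {"tx": -7.8,"ty": -9.9,"rz": -0.468}
    - {"tx": -10,"ty": -12.7,"rz": -0.586}
  claw: 0
  squeeze: 20

```text
schema error: expected keys tx, ty, tz, rx, ry, rz
```

```bash
sed -i 's/>200)&(hsv/>150)\&(hsv/' h.py; cat >> h.py <<'E'
from scipy.spatial.transform import Rotation as R
def st():
    o=robot.get_obs();p=o["position"];r=R.from_quat(o["tool_rot"]).as_matrix()
    print("t",round(o["time"],2),"x' y' z",np.round([ex@p[:2],ey@p[:2],p[2]],4),"toolx ang",round(np.arctan2(r[1,0],r[0,0])%6.283-np.pi-A,4),"zax",np.round(r[:,2],3),"F",np.round(o["ft_force"],1),"g",round(o["grip_width"],4))
E
python3 - <<'E'
from h import *
np.set_printoptions(precision=4,suppress=True)
st();meas('t2.png')
E
```

```text
t 1.05 x' y' z [0.346  0.5205 0.2225] toolx ang -0.5868 zax [ 0.  0. -1.] F [0.5 0.5 0.2] g 0.087
yellow 835 z [0.0403 0.0435 0.0469] x' [0.4416 0.4565 0.4717] y' [-0.2232 -0.1747 -0.1267]
lid 7822 z [0.1094 0.1124 0.1154] x' [0.5416 0.6242 0.7086] y' [-0.2547 -0.1823 -0.1098]
```

send_rows:
  deltas:
    - {"tx": -1.5,"ty": -2,"tz": 0,"rx": 0,"ry": 0,"rz": -0.117}
    - {"tx": -3.5,"ty": -4.5,"tz": 0,"rx": 0,"ry": 0,"rz": -0.234}
    - {"tx": -5.6,"ty": -7.2,"tz": 0,"rx": 0,"ry": 0,"rz": -0.351}
    - {"tx": -7.8,"ty": -9.9,"tz": 0,"rx": 0,"ry": 0,"rz": -0.468}
    - {"tx": -10,"ty": -12.7,"tz": 0,"rx": 0,"ry": 0,"rz": -0.586}
  claw: 0
  squeeze: 20

```text
time: 1.52
position: [0.2969, 0.4111, 0.2226]
tool_rot: [-0.083, 0.997, 0.0, 0.0]
ft_force: [1.2, -1.3, -0.4]
grip_width: 0.0616
```

```bash
python3 - <<'E'
from h import *
st()
E
```

```text
t 1.52 x' y' z [0.3589 0.3582 0.2226] toolx ang 0.0058 zax [ 0.001  0.    -1.   ] F [ 1.2 -1.3 -0.4] g 0.0616
```

send_rows:
  deltas:
    - {"tx": -0.2,"ty": -3.5,"tz": 0,"rx": 0,"ry": 0,"rz": 0}
    - {"tx": -0.5,"ty": -7,"tz": 0,"rx": 0,"ry": 0,"rz": 0}
    - {"tx": -0.7,"ty": -10.5,"tz": 0,"rx": 0,"ry": 0,"rz": 0}
    - {"tx": -1,"ty": -14,"tz": 0,"rx": 0,"ry": 0,"rz": 0}
    - {"tx": -1.2,"ty": -17.5,"tz": 0,"rx": 0,"ry": 0,"rz": 0}

```text
time: 1.93
position: [0.3369, 0.24, 0.2229]
tool_rot: [-0.08, 0.997, 0.0, 0.001]
ft_force: [-0.0, -0.0, 1.0]
grip_width: 0.0283
```

send_rows:
  deltas:
    - {"tx": -0.2,"ty": -3.5,"tz": 0,"rx": 0,"ry": 0,"rz": 0}
    - {"tx": -0.5,"ty": -7,"tz": 0,"rx": 0,"ry": 0,"rz": 0}
    - {"tx": -0.7,"ty": -10.5,"tz": 0,"rx": 0,"ry": 0,"rz": 0}
    - {"tx": -1,"ty": -14,"tz": 0,"rx": 0,"ry": 0,"rz": 0}
    - {"tx": -1.2,"ty": -17.5,"tz": 0,"rx": 0,"ry": 0,"rz": 0}

```text
time: 2.35
position: [0.3767, 0.0688, 0.2229]
tool_rot: [-0.08, 0.997, -0.0, 0.001]
ft_force: [1.1, 1.0, 0.2]
grip_width: 0.0016
```

send_rows:
  deltas:
    - {"tx": -0.2,"ty": -3.5,"tz": 0,"rx": 0,"ry": 0,"rz": 0}
    - {"tx": -0.5,"ty": -7,"tz": 0,"rx": 0,"ry": 0,"rz": 0}
    - {"tx": -0.7,"ty": -10.5,"tz": 0,"rx": 0,"ry": 0,"rz": 0}
    - {"tx": -1,"ty": -14,"tz": 0,"rx": 0,"ry": 0,"rz": 0}
    - {"tx": -1.2,"ty": -17.5,"tz": 0,"rx": 0,"ry": 0,"rz": 0}

```text
time: 2.77
position: [0.4164, -0.1023, 0.2229]
tool_rot: [-0.08, 0.997, -0.0, 0.0]
ft_force: [0.1, 0.1, 0.2]
grip_width: 0.0002
```

```bash
python3 - <<'E'
from h import *
st()
E
```

```text
t 2.77 x' y' z [ 0.3946 -0.1677  0.2229] toolx ang -0.0016 zax [ 0.001 -0.    -1.   ] F [0.1 0.1 0.2] g 0.0002
```

send_rows:
  deltas:
    - {"tx": 0,"ty": -0.5,"tz": 3.5,"rx": 0,"ry": 0,"rz": 0}
    - {"tx": 0,"ty": -0.5,"tz": 7,"rx": 0,"ry": 0,"rz": 0}
    - {"tx": 0,"ty": -0.5,"tz": 10.5,"rx": 0,"ry": 0,"rz": 0}
    - {"tx": 0,"ty": -0.5,"tz": 14,"rx": 0,"ry": 0,"rz": 0}
    - {"tx": 0,"ty": -0.5,"tz": 17,"rx": 0,"ry": 0,"rz": 0}

```text
time: 3.18
position: [0.4169, -0.1056, 0.051]
tool_rot: [-0.08, 0.997, -0.0, 0.0]
ft_force: [-0.5, 0.0, 0.8]
grip_width: 0.0004
```

send_rows:
  deltas:
    - {"tx": 0,"ty": 0,"tz": 1.5,"rx": 0,"ry": 0,"rz": 0}
    - {"tx": 0,"ty": 0,"tz": 2.5,"rx": 0,"ry": 0,"rz": 0}
    - {"tx": 0,"ty": 0,"tz": 2.5,"rx": 0,"ry": 0,"rz": 0}

```text
time: 3.43
position: [0.4161, -0.105, 0.0257]
tool_rot: [-0.08, 0.997, 0.001, -0.002]
ft_force: [2.0, -0.1, -0.3]
grip_width: 0.0001
```

```bash
python3 - <<'E'
from h import *
st()
c=robot.camera("side");save('s2.png',c["color"][150:330,180:420].repeat(3,0).repeat(3,1))
E
```

```text
t 3.43 x' y' z [ 0.3939 -0.1703  0.0257] toolx ang -0.0012 zax [-0.003  0.002 -1.   ] F [ 2.  -0.1 -0.3] g 0.0001
```

View pics/s2.png

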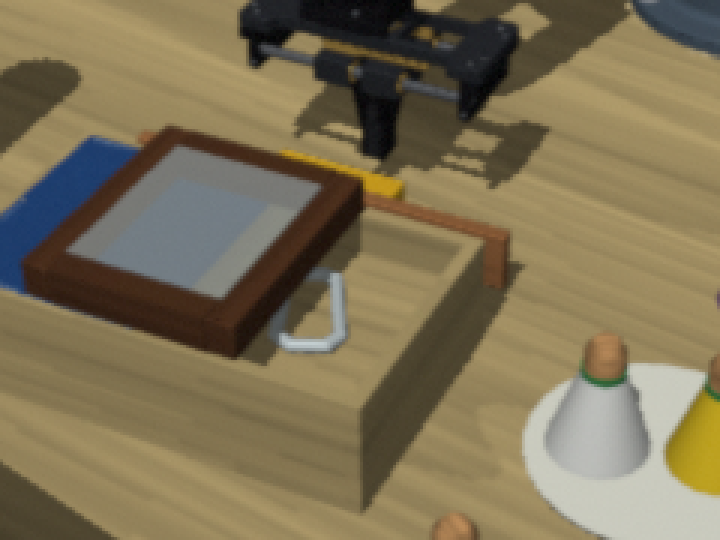

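send_rows:
  deltas:
    - {"tx": -0.8,"ty": -0.3,"tz": 0,"rx": 0,"ry": 0,"rz": 0}
    - {"tx": -1.6,"ty": -0.3,"tz": 0,"rx": 0,"ry": 0,"rz": 0}
    - {"tx": -2.3,"ty": -0.3,"tz": 0,"rx": 0,"ry": 0,"rz": 0}
    - {"tx": -2.8,"ty": -0.3,"tz": 0,"rx": 0,"ry": 0,"rz": 0}
    - {"tx": -3.3,"ty": -0.3,"tz": 0,"rx": 0,"ry": 0,"rz": 0}

```text
time: 3.9
position: [0.4513, -0.103, 0.0283]
tool_rot: [-0.08, 0.997, -0.001, 0.001]
ft_force: [0.4, -0.3, 0.3]
grip_width: 0.0006
```

send_rows:
  deltas:
    - {"tx": -0.5,"ty": 0,"tz": 0,"rx": 0,"ry": 0,"rz": 0}
    - {"tx": -1,"ty": 0,"tz": 0,"rx": 0,"ry": 0,"rz": 0}
    - {"tx": -1.5,"ty": 0,"tz": 0,"rx": 0,"ry": 0,"rz": 0}
    - {"tx": -2,"ty": 0,"tz": 0,"rx": 0,"ry": 0,"rz": 0}
    - {"tx": -2.5,"ty": 0,"tz": 0,"rx": 0,"ry": 0,"rz": 0}

```text
time: 4.32
position: [0.4743, -0.0985, 0.0275]
tool_rot: [-0.08, 0.997, 0.0, -0.001]
ft_force: [-2.4, -0.0, 1.5]
grip_width: 0.0006
```

```bash
python3 - <<'E'
from h import *
st();np.set_printoptions(precision=4,suppress=True);meas('t3.png')
E
```

```text
t 4.32 x' y' z [ 0.4524 -0.1733  0.0275] toolx ang -0.0011 zax [-0.001  0.001 -1.   ] F [-2.4 -0.   1.5] g 0.0006
yellow 97 z [0.0402 0.0432 0.0548] x' [0.4629 0.4888 0.4944] y' [-0.1577 -0.137  -0.1255]
lid 7905 z [0.1095 0.1125 0.1156] x' [0.4837 0.6233 0.7084] y' [-0.2547 -0.1814 -0.1098]
```

View pics/t3.png

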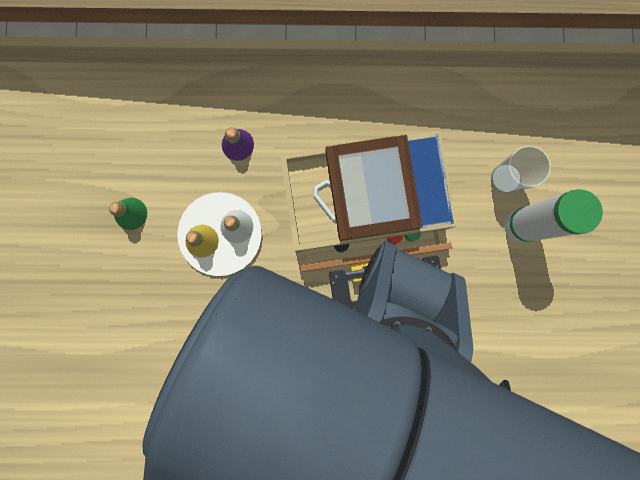

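In this top view the drawer front (~(380,255)) is moving in under the gripper, with about 2.4 N of contact. I'll keep pushing gently.

send_rows:
  deltas:
    - {"tx": -0.4,"ty": 0,"tz": 0,"rx": 0,"ry": 0,"rz": 0}
    - {"tx": -0.8,"ty": 0,"tz": 0,"rx": 0,"ry": 0,"rz": 0}
    - {"tx": -1.2,"ty": 0,"tz": 0,"rx": 0,"ry": 0,"rz": 0}
    - {"tx": -1.6,"ty": 0,"tz": 0,"rx": 0,"ry": 0,"rz": 0}
    - {"tx": -2,"ty": 0,"tz": 0,"rx": 0,"ry": 0,"rz": 0}

```text
time: 4.78
position: [0.4944, -0.0956, 0.0274]
tool_rot: [-0.08, 0.997, 0.0, -0.0]
ft_force: [-2.6, -0.3, -0.5]
grip_width: 0.0001
```

send_rows:
  deltas:
    - {"tx": -0.2,"ty": 0,"tz": 0,"rx": 0,"ry": 0,"rz": 0}
    - {"tx": -0.4,"ty": 0,"tz": 0,"rx": 0,"ry": 0,"rz": 0}
    - {"tx": -0.6,"ty": 0,"tz": 0,"rx": 0,"ry": 0,"rz": 0}

```text
time: 5.03
position: [0.5002, -0.0947, 0.0275]
tool_rot: [-0.08, 0.997, 0.0, -0.0]
ft_force: [-2.4, -0.9, -0.3]
grip_width: 0.0007
```

```bash
python3 - <<'E'
from h import *
st()
E
```

```text
t 5.03 x' y' z [ 0.4786 -0.1736  0.0275] toolx ang -0.0009 zax [-0.  0. -1.] F [-2.4 -0.9 -0.3] g 0.0007
```

Close to the predicted home (~0.4785) but no stop force yet, so I'll creep on.

send_rows:
  deltas:
    - {"tx": -0.1,"ty": 0,"tz": 0,"rx": 0,"ry": 0,"rz": 0}
    - {"tx": -0.2,"ty": 0,"tz": 0,"rx": 0,"ry": 0,"rz": 0}
    - {"tx": -0.2,"ty": 0,"tz": 0,"rx": 0,"ry": 0,"rz": 0}

```text
time: 5.28
position: [0.5007, -0.0946, 0.0275]
tool_rot: [-0.08, 0.997, 0.0, -0.002]
ft_force: [-5.2, -2.3, 0.8]
grip_width: 0.0004
```

send_rows:
  deltas:
    - {"tx": -0.1,"ty": 0,"tz": 0,"rx": 0,"ry": 0,"rz": 0}
    - {"tx": -0.2,"ty": 0,"tz": 0,"rx": 0,"ry": 0,"rz": 0}
    - {"tx": -0.2,"ty": 0,"tz": 0,"rx": 0,"ry": 0,"rz": 0}

```text
time: 5.53
position: [0.5007, -0.0946, 0.0275]
tool_rot: [-0.081, 0.997, 0.0, -0.004]
ft_force: [-9.3, -6.5, 4.4]
grip_width: 0.0006
```

send_rows:
  deltas:
    - {"tx": 0.8,"ty": 0,"tz": 0,"rx": 0,"ry": 0,"rz": 0}
    - {"tx": 2,"ty": 0,"tz": 0,"rx": 0,"ry": 0,"rz": 0}
    - {"tx": 3.4,"ty": 0,"tz": 0,"rx": 0,"ry": 0,"rz": 0}
    - {"tx": 3.4,"ty": 0,"tz": -3,"rx": 0,"ry": 0,"rz": 0}
    - {"tx": 3.4,"ty": 0,"tz": -6.5,"rx": 0,"ry": 0,"rz": 0}

```text
time: 5.95
position: [0.4691, -0.0992, 0.0914]
tool_rot: [-0.079, 0.997, 0.001, -0.002]
ft_force: [1.2, 0.6, 0.6]
grip_width: 0.0006
```

send_rows:
  deltas:
    - {"tx": 0,"ty": 0,"tz": -3.5,"rx": 0,"ry": 0,"rz": 0}
    - {"tx": 0,"ty": 0,"tz": -7,"rx": 0,"ry": 0,"rz": 0}
    - {"tx": 0,"ty": 0,"tz": -10.5,"rx": 0,"ry": 0,"rz": 0}
    - {"tx": 0,"ty": 0,"tz": -13,"rx": 0,"ry": 0,"rz": 0}
    - {"tx": 0,"ty": 0,"tz": -13,"rx": 0,"ry": 0,"rz": 0}

```text
time: 6.37
position: [0.4751, -0.1013, 0.2283]
tool_rot: [-0.08, 0.997, -0.004, 0.007]
ft_force: [0.5, 0.2, 0.8]
grip_width: 0.0002
```

```bash
python3 - <<'E'
from h import *
st();np.set_printoptions(precision=4,suppress=True);meas('t4.png')
c=robot.camera("side");save('s4.png',c["color"])
E
```

```text
t 6.37 x' y' z [ 0.4527 -0.1762  0.2283] toolx ang -0.0009 zax [ 0.014 -0.006 -1.   ] F [0.5 0.2 0.8] g 0.0002
yellow 598 z [0.0402 0.0434 0.047 ] x' [0.4897 0.5042 0.5208] y' [-0.2217 -0.1721 -0.1279]
lid 7827 z [0.1094 0.1124 0.1154] x' [0.5417 0.6241 0.7085] y' [-0.2546 -0.182  -0.1098]
```

View pics/s4.png

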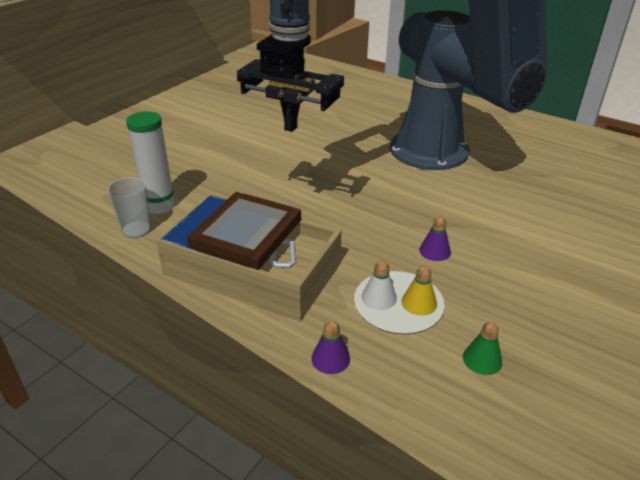

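The drawer looks flush with the chest (front at (340,240) in the side view), and the lid hasn't moved. On to the lid.

send_rows:
  deltas:
    - {"tx": -2.5,"ty": -1.7,"tz": 0,"rx": 0,"ry": 0,"rz": 0}
    - {"tx": -5.5,"ty": -3.9,"tz": 0,"rx": 0,"ry": 0,"rz": 0}
    - {"tx": -8.5,"ty": -6,"tz": 0,"rx": 0,"ry": 0,"rz": 0}
    - {"tx": -11.5,"ty": -8.1,"tz": 0,"rx": 0,"ry": 0,"rz": 0}
    - {"tx": -14.5,"ty": -10.2,"tz": 0,"rx": 0,"ry": 0,"rz": 0}

```text
time: 6.88
position: [0.6307, -0.1774, 0.2199]
tool_rot: [-0.08, 0.997, 0.001, -0.001]
ft_force: [0.4, -1.1, 0.7]
grip_width: 0.0005
```

send_rows:
  deltas:
    - {"tx": -2.6,"ty": -1.8,"tz": 0,"rx": 0,"ry": 0,"rz": 0}
    - {"tx": -2.6,"ty": -1.8,"tz": 0,"rx": 0,"ry": 0,"rz": 0}

```text
time: 7.05
position: [0.6633, -0.194, 0.2192]
tool_rot: [-0.079, 0.997, -0.001, 0.002]
ft_force: [0.7, 0.2, -0.3]
grip_width: 0.0004
```

```bash
python3 - <<'E'
from h import *
st()
E
```

```text
t 7.05 x' y' z [ 0.6237 -0.2978  0.2192] toolx ang -0.0022 zax [ 0.003 -0.001 -1.   ] F [ 0.7  0.2 -0.3] g 0.0004
```

send_rows:
  deltas:
    - {"tx": 0,"ty": 0,"tz": 3,"rx": 0,"ry": 0,"rz": 0}
    - {"tx": 0,"ty": 0,"tz": 6,"rx": 0,"ry": 0,"rz": 0}
    - {"tx": 0,"ty": 0,"tz": 9,"rx": 0,"ry": 0,"rz": 0}
    - {"tx": 0,"ty": 0,"tz": 11,"rx": 0,"ry": 0,"rz": 0}
    - {"tx": 0,"ty": 0,"tz": 11.5,"rx": 0,"ry": 0,"rz": 0}

```text
time: 7.47
position: [0.654, -0.1886, 0.1007]
tool_rot: [-0.08, 0.997, 0.003, -0.005]
ft_force: [-0.2, -0.1, -1.0]
grip_width: 0.0007
```

send_rows:
  deltas:
    - {"tx": 0,"ty": 0,"tz": 0.4,"rx": 0,"ry": 0,"rz": 0}
    - {"tx": 0,"ty": 0,"tz": 0.4,"rx": 0,"ry": 0,"rz": 0}

```text
time: 7.63
position: [0.658, -0.1905, 0.1025]
tool_rot: [-0.08, 0.997, 0.0, -0.001]
ft_force: [-0.1, -0.2, 0.1]
grip_width: 0.0003
```

```bash
python3 - <<'E'
from h import *
st()
c=robot.camera("side");save('s5.png',c["color"][120:300,100:340].repeat(3,0).repeat(3,1))
E
```

```text
t 7.63 x' y' z [ 0.619  -0.2935  0.1025] toolx ang -0.001 zax [-0.001  0.001 -1.   ] F [-0.1 -0.2  0.1] g 0.0003
```

View pics/s5.png

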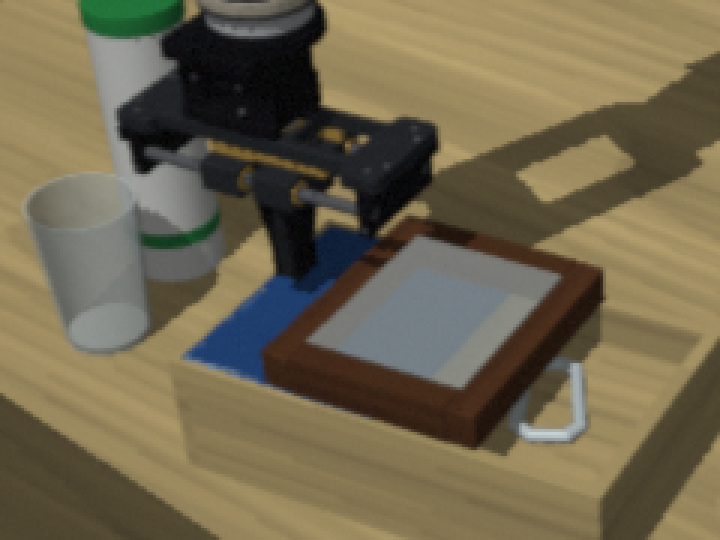

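The crop shows the fingertip at (295,270), standing over the blue deck just right of the lid's face and clear of the tumbler and tube. Start the push.

send_rows:
  deltas:
    - {"tx": 0,"ty": 0.5,"tz": 0.5,"rx": 0,"ry": 0,"rz": 0}
    - {"tx": 0,"ty": 1,"tz": 0.5,"rx": 0,"ry": 0,"rz": 0}
    - {"tx": 0,"ty": 1.5,"tz": 0.5,"rx": 0,"ry": 0,"rz": 0}
    - {"tx": 0,"ty": 2,"tz": 0.5,"rx": 0,"ry": 0,"rz": 0}
    - {"tx": 0,"ty": 2.5,"tz": 0.5,"rx": 0,"ry": 0,"rz": 0}

```text
time: 8.1
position: [0.6547, -0.1654, 0.0992]
tool_rot: [-0.08, 0.997, -0.0, 0.0]
ft_force: [0.2, 1.0, 0.1]
grip_width: 0.0002
```

send_rows:
  deltas:
    - {"tx": 0,"ty": 0.5,"tz": 0,"rx": 0,"ry": 0,"rz": 0}
    - {"tx": 0,"ty": 1,"tz": 0,"rx": 0,"ry": 0,"rz": 0}
    - {"tx": 0,"ty": 1.5,"tz": 0,"rx": 0,"ry": 0,"rz": 0}
    - {"tx": 0,"ty": 2,"tz": 0,"rx": 0,"ry": 0,"rz": 0}
    - {"tx": 0,"ty": 2.5,"tz": 0,"rx": 0,"ry": 0,"rz": 0}

```text
time: 8.52
position: [0.6509, -0.1413, 0.0989]
tool_rot: [-0.08, 0.997, -0.0, 0.0]
ft_force: [0.9, -1.6, 0.9]
grip_width: 0.0005
```

```bash
python3 - <<'E'
from h import *
st()
c=robot.camera("side");save('s6.png',c["color"][120:300,100:340].repeat(3,0).repeat(3,1))
E
```

```text
t 8.52 x' y' z [ 0.6198 -0.2438  0.0989] toolx ang -0.0011 zax [ 0.001 -0.001 -1.   ] F [ 0.9 -1.6  0.9] g 0.0005
```

View pics/s6.png

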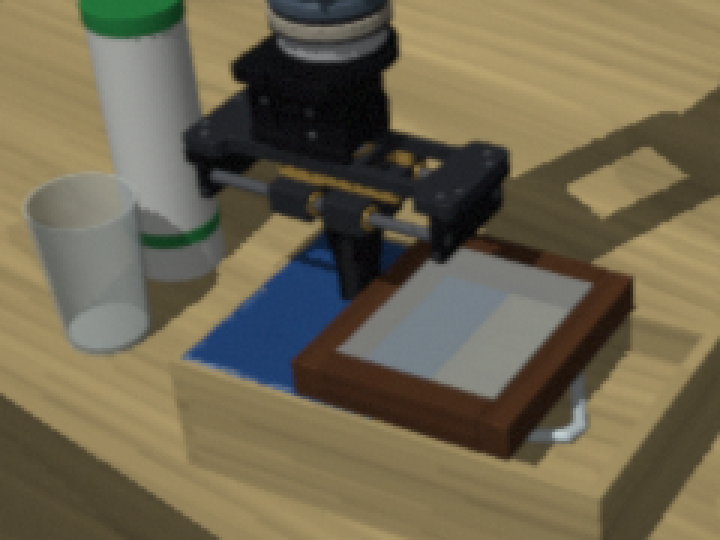

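The lid is moving with the fingertip (contact at ~(355,280) in the crop, ~1.6 N).

send_rows:
  deltas:
    - {"tx": 0,"ty": 0.5,"tz": 0,"rx": 0,"ry": 0,"rz": 0}
    - {"tx": 0,"ty": 1,"tz": 0,"rx": 0,"ry": 0,"rz": 0}
    - {"tx": 0,"ty": 1.5,"tz": 0,"rx": 0,"ry": 0,"rz": 0}
    - {"tx": 0,"ty": 2,"tz": 0,"rx": 0,"ry": 0,"rz": 0}
    - {"tx": 0,"ty": 2.5,"tz": 0,"rx": 0,"ry": 0,"rz": 0}

```text
time: 8.98
position: [0.6467, -0.1163, 0.0986]
tool_rot: [-0.08, 0.997, -0.0, 0.0]
ft_force: [1.1, -2.1, 1.9]
grip_width: 0.0005
```

send_rows:
  deltas:
    - {"tx": 0,"ty": 0.5,"tz": 0,"rx": 0,"ry": 0,"rz": 0}
    - {"tx": 0,"ty": 1,"tz": 0,"rx": 0,"ry": 0,"rz": 0}
    - {"tx": 0,"ty": 1.4,"tz": 0,"rx": 0,"ry": 0,"rz": 0}
    - {"tx": 0,"ty": 1.8,"tz": 0,"rx": 0,"ry": 0,"rz": 0}
    - {"tx": 0,"ty": 2.1,"tz": 0,"rx": 0,"ry": 0,"rz": 0}

```text
time: 9.4
position: [0.6432, -0.0954, 0.0986]
tool_rot: [-0.08, 0.997, 0.0, 0.0]
ft_force: [1.2, -1.0, 0.6]
grip_width: 0.0007
```

send_rows:
  deltas:
    - {"tx": 0,"ty": 0.2,"tz": 0,"rx": 0,"ry": 0,"rz": 0}
    - {"tx": 0,"ty": 0.4,"tz": 0,"rx": 0,"ry": 0,"rz": 0}
    - {"tx": 0,"ty": 0.4,"tz": 0,"rx": 0,"ry": 0,"rz": 0}

```text
time: 9.65
position: [0.6423, -0.0915, 0.0984]
tool_rot: [-0.08, 0.997, 0.0, -0.0]
ft_force: [0.5, -0.3, 0.2]
grip_width: 0.0005
```

```bash
python3 - <<'E'
from h import *
st()
E
```

```text
t 9.65 x' y' z [ 0.6193 -0.1932  0.0984] toolx ang -0.0008 zax [-0.001  0.001 -1.   ] F [ 0.5 -0.3  0.2] g 0.0005
```

send_rows:
  deltas:
    - {"tx": 0,"ty": 0.2,"tz": 0,"rx": 0,"ry": 0,"rz": 0}
    - {"tx": 0,"ty": 0.4,"tz": 0,"rx": 0,"ry": 0,"rz": 0}
    - {"tx": 0,"ty": 0.4,"tz": 0,"rx": 0,"ry": 0,"rz": 0}

```text
time: 9.9
position: [0.6416, -0.0877, 0.0984]
tool_rot: [-0.08, 0.997, 0.0, -0.0]
ft_force: [0.4, 0.6, 1.0]
grip_width: 0.0003
```

send_rows:
  deltas:
    - {"tx": 0,"ty": 0.15,"tz": 0,"rx": 0,"ry": 0,"rz": 0}
    - {"tx": 0,"ty": 0.3,"tz": 0,"rx": 0,"ry": 0,"rz": 0}
    - {"tx": 0,"ty": 0.3,"tz": 0,"rx": 0,"ry": 0,"rz": 0}

```text
time: 10.15
position: [0.6411, -0.0848, 0.0984]
tool_rot: [-0.08, 0.997, 0.0, -0.0]
ft_force: [-0.7, -1.4, 0.3]
grip_width: 0.0003
```

```bash
python3 - <<'E'
from h import *
st()
E
```

```text
t 10.15 x' y' z [ 0.6192 -0.1865  0.0984] toolx ang -0.0009 zax [-0.001  0.    -1.   ] F [-0.7 -1.4  0.3] g 0.0003
```

send_rows:
  deltas:
    - {"tx": 0,"ty": 0.15,"tz": 0,"rx": 0,"ry": 0,"rz": 0}
    - {"tx": 0,"ty": 0.3,"tz": 0,"rx": 0,"ry": 0,"rz": 0}
    - {"tx": 0,"ty": 0.3,"tz": 0,"rx": 0,"ry": 0,"rz": 0}

```text
time: 10.4
position: [0.6408, -0.0827, 0.0984]
tool_rot: [-0.08, 0.997, -0.001, -0.0]
ft_force: [0.6, -3.6, -0.8]
grip_width: 0.0002
```

send_rows:
  deltas:
    - {"tx": 0,"ty": 0.15,"tz": 0,"rx": 0,"ry": 0,"rz": 0}
    - {"tx": 0,"ty": 0.3,"tz": 0,"rx": 0,"ry": 0,"rz": 0}
    - {"tx": 0,"ty": 0.3,"tz": 0,"rx": 0,"ry": 0,"rz": 0}

```text
time: 10.65
position: [0.6409, -0.0827, 0.0985]
tool_rot: [-0.081, 0.997, -0.003, 0.0]
ft_force: [-0.8, -10.1, -2.7]
grip_width: 0.0001
```

```bash
python3 - <<'E'
from h import *
np.set_printoptions(precision=4,suppress=True)
st();meas('t7.png')
c=robot.camera("side");save('s7.png',c["color"][120:300,100:340].repeat(3,0).repeat(3,1))
E
```

```text
t 10.65 x' y' z [ 0.6193 -0.1843  0.0985] toolx ang 0.0004 zax [ 0.001 -0.006 -1.   ] F [ -0.8 -10.1  -2.7] g 0.0001
lid 4350 z [0.1094 0.1124 0.1154] x' [0.5422 0.64   0.7092] y' [-0.1493 -0.0682 -0.0282]
```

View pics/s7.png

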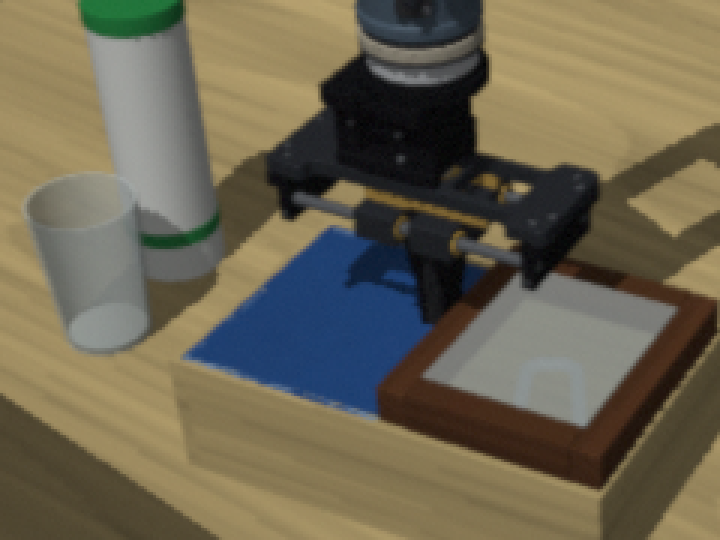

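The lid is at its stop: 10 N with no more motion, and in the crop the frame meets the left wall with the carabiner under the pane at (550,385). Back off.

send_rows:
  deltas:
    - {"tx": 0,"ty": -0.6,"tz": 0,"rx": 0,"ry": 0,"rz": 0}
    - {"tx": 0,"ty": -1.6,"tz": 0,"rx": 0,"ry": 0,"rz": 0}
    - {"tx": 0,"ty": -3,"tz": 0,"rx": 0,"ry": 0,"rz": 0}
    - {"tx": 0,"ty": -3,"tz": -3,"rx": 0,"ry": 0,"rz": 0}
    - {"tx": 0,"ty": -3,"tz": -6.5,"rx": 0,"ry": 0,"rz": 0}

```text
time: 11.17
position: [0.6433, -0.1094, 0.1609]
tool_rot: [-0.079, 0.997, 0.002, -0.003]
ft_force: [0.9, 1.1, -0.3]
grip_width: 0.0006
```

send_rows:
  deltas:
    - {"tx": 0,"ty": 0,"tz": -3.5,"rx": 0,"ry": 0,"rz": 0}
    - {"tx": 0,"ty": 0,"tz": -6.5,"rx": 0,"ry": 0,"rz": 0}
    - {"tx": 4,"ty": 0,"tz": -6.5,"rx": 0,"ry": 0,"rz": 0}
    - {"tx": 8,"ty": 0,"tz": -6.5,"rx": 0,"ry": 0,"rz": 0}
    - {"tx": 12,"ty": 0,"tz": -6.5,"rx": 0,"ry": 0,"rz": 0}

```text
time: 11.58
position: [0.5262, -0.1285, 0.2294]
tool_rot: [-0.08, 0.997, -0.0, 0.001]
ft_force: [0.1, -1.0, 0.2]
grip_width: 0.0004
```

send_rows:
  deltas:
    - {"tx": 3,"ty": 0,"tz": 0,"rx": 0,"ry": 0,"rz": 0}
    - {"tx": 6,"ty": 0,"tz": 0,"rx": 0,"ry": 0,"rz": 0}
    - {"tx": 8,"ty": 0,"tz": 0,"rx": 0,"ry": 0,"rz": 0}
    - {"tx": 8,"ty": 0,"tz": 0,"rx": 0,"ry": 0,"rz": 0}
    - {"tx": 8,"ty": 0,"tz": 0,"rx": 0,"ry": 0,"rz": 0}

```text
time: 12.0
position: [0.4478, -0.1413, 0.2291]
tool_rot: [-0.079, 0.997, -0.0, 0.001]
ft_force: [0.1, -0.2, -0.1]
grip_width: 0.0007
```

```bash
python3 - <<'E'
from h import *
np.set_printoptions(precision=4,suppress=True)
st();c,_,_=meas('t8.png')
for l,z in(("drawer_pull",.03),("lid_edge",.099),("tumbler",0),("tube",0),("saucer",0),("shuttle_a",.01)):
    for r in robot.tip_of(l,"top")[:3]: print(l,round(r["p"],2),np.round(r["xy"]),pt(c,*r["xy"],z))
E
```

```text
t 12.0 x' y' z [ 0.4193 -0.2113  0.2291] toolx ang -0.003 zax [ 0.001  0.    -1.   ] F [ 0.1 -0.2 -0.1] g 0.0007
yellow 605 z [0.0405 0.0435 0.0468] x' [0.4894 0.5015 0.5205] y' [-0.2228 -0.1795 -0.1282]
lid 7845 z [0.1095 0.1124 0.1154] x' [0.5416 0.6239 0.7084] y' [-0.1737 -0.101  -0.0289]
lid_edge 0.66 [367. 187.] [ 0.6485 -0.0701  0.099 ]
tumbler 0.57 [503. 180.] [ 0.6839 -0.3562  0.    ]
tube 0.59 [520. 226.] [ 0.5914 -0.3889 -0.    ]
saucer 0.56 [221. 237.] [0.5622 0.2106 0.    ]
shuttle_a 0.95 [233. 143.] [0.7511 0.1889 0.01  ]
shuttle_a 0.93 [130. 211.] [0.6115 0.3894 0.01  ]
shuttle_a 0.79 [200. 240.] [0.5557 0.249  0.01  ]
```

View pics/t8.png

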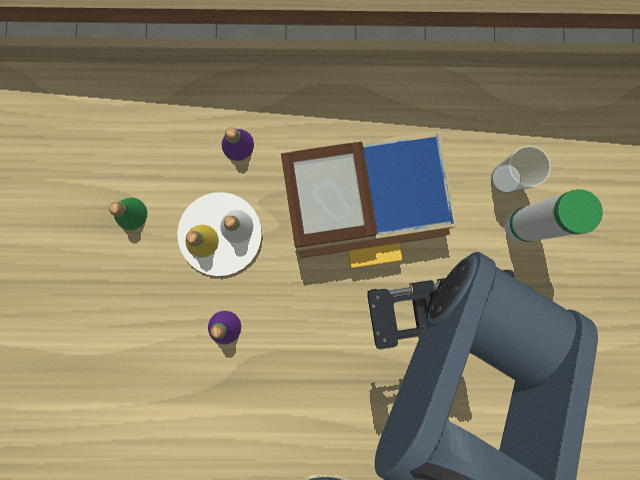

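The top view shows the lid shut at (328,195) with the carabiner under the pane, the drawer home with its pull at (376,256), and every other object in place. The arm is clear.

```bash
python3 -c "
from rig import robot
print(robot.hand_in())"
```

```text
the job is handed in; nothing more can be done
None
```

The chest is closed and the job was handed in at about 12 s. The hand-in reports no verdict, so these are my own checks.

- **Method:** With the fingers closed and pointing down, I pushed the drawer home by the yellow pull. I then slid the lid shut by its right-hand face, gripping nothing.
- **Drawer:** It stopped moving while the force rose to about 11 N. Its measured position matches home and did not change while I pushed the lid.
- **Lid:** It moved about 81 mm and stopped at its hard stop with about 10 N on it. The lid is over the well, with the carabiner visible flat under the pane.
- **Other objects:** The tumbler, tube, saucer and both shuttlecocks look unmoved in the last top picture. The network fixes I got (all but the white shuttlecock) agree with the start within about 7 mm, which I put down to network noise.
- **Arm:** It was clear of everything, with a wrist force near 0 N.
- **Disagreements:** In the final picture the network found no `drawer_pull` and did not report the white shuttlecock. I confirmed the pull by colour and depth, and the shuttlecock by eye. One early move call was refused for missing keys and moved nothing.

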